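# Load round board carriers into a test cassette

## Task

Clear the tool caddy off the slide bed by hanging it by its handle on the double hook, keeping it upright, then slide the cassette carriage all the way to the loading stop at the end away from the test head. Load every round board carrier that is there into the cassette, one to a slot, fully home behind the lips with its tab sticking out of the front, and only then slide the loaded carriage all the way to its stop at the test head. Leave the solder spool, the heat sink and the parts bin where they are.

Things in the scene. Friction and masses are not known exactly. Their poses are not given: they have to be found in the camera images.
- disc1: round board carrier, about 85 g: aluminium disc 90 mm across, 6 mm thick, a green board on top; from its rim a tab 30 mm wide, 6 mm thick, runs along its -x to 100 mm from the disc's centre, with a grey grip block 30 x 30 mm on it, centred 85 mm from the disc's centre, its top 16 mm above the underside. Origin: centre of the disc's underside; z up. Starts flat on the table; may be absent.
- disc2: round board carrier, about 85 g: aluminium disc 90 mm across, 6 mm thick, a green board on top; from its rim a tab 30 mm wide, 6 mm thick, runs along its -x to 100 mm from the disc's centre, with a grey grip block 30 x 30 mm on it, centred 85 mm from the disc's centre, its top 16 mm above the underside. Origin: centre of the disc's underside; z up. Starts flat on the table; may be absent.
- disc3: round board carrier, about 85 g: aluminium disc 90 mm across, 6 mm thick, a green board on top; from its rim a tab 30 mm wide, 6 mm thick, runs along its -x to 100 mm from the disc's centre, with a grey grip block 30 x 30 mm on it, centred 85 mm from the disc's centre, its top 16 mm above the underside. Origin: centre of the disc's underside; z up. Starts flat on the table; may be absent.
- disc4: round board carrier, about 85 g: aluminium disc 90 mm across, 6 mm thick, a green board on top; from its rim a tab 30 mm wide, 6 mm thick, runs along its -x to 100 mm from the disc's centre, with a grey grip block 30 x 30 mm on it, centred 85 mm from the disc's centre, its top 16 mm above the underside. Origin: centre of the disc's underside; z up. Starts flat on the table; may be absent.
- caddy: grey open tool caddy, 70 (x) x 100 (y) x 60 mm box with a steel bail handle over its middle, about 0.3 kg. Origin: centre of its underside; z up. Stands on the slide bed (20 mm above the table) in the carriage's way.
- caddy_bar (a point): middle of the caddy's handle bar, 125 mm above its underside: a straight horizontal 10 mm round bar along the caddy's y, 86 mm clear between its two uprights, 60 mm clear between the bar and the box below. The contents of the box stay below 70 mm.
- hook_rest (a point): where the middle of the handle bar lies when hung, 204 mm above the table, on the fixed double hook. Axes are the hook's: prongs point along -x, the hung bar lies along y. Bring the bar in from -x above the prong tips, with the box below the prongs, and lower it.
- hook: steel stand of the double hook, fixed; origin on the table under hook_rest, same axes. Two 8 mm round prongs, 28 mm either side of the middle: each a V with its bottom 9 mm under hook_rest, its tip 20 mm above it 34 mm out to -x, its root 15 mm above it 90 mm to +x, at a 76 mm cross bar and 30 mm wide post (tops 220 mm above the table).
- cassette (a joint): position of the cassette carriage on its slide, m: 0 at the loading stop (the low end stop, -y end of the bed), 0.30 at the stop at the test head (tall grey block, +y end); grows along the bed's y. It slides with about 2.5 N of friction and stays where it is left.
- post (a point): top centre of the carriage's black square grip post, 24 x 24 mm, 42 mm high, standing on the bridge over the cassette (top 221 mm above the table, bridge top 179 mm). Axes as the slots'; it stands 25 mm behind the slots' centre (+x).
- slot0 (a point): where the centre of a disc's underside lies when home in the lowest slot (floor 54 mm above the table). x points into the slot, away from the open front: the disc goes in along +x, tab trailing and left sticking out. y runs along the bed to the test head, z up. The back strip stops the disc 2 mm past home. Filling from the bottom up leaves room for a gripper above the tabs.
- slot1 (a point): the disc's place in the second slot, 28 mm above slot0; point and axes as for slot0. The white cassette has four slots, pitch 28 mm; each is 18 mm high and 96 mm wide between side walls, with a 22 mm ledge along each wall as floor and roof, from 30 mm before this point (the mouth) to 52 mm behind it. Two 4 mm lips in the mouth's corners: carry the disc in above them, then lower it behind them.
- slot2 (a point): the disc's place in the third slot, 56 mm above slot0; point and axes as for slot0.
- slot3 (a point): the disc's place in the highest slot, 84 mm above slot0; point and axes as for slot0.
- spool: solder spool, 54 mm across, 58 mm high, standing; bystander. Origin: centre of its underside.
- heatsink: round heat sink, 60 mm across, 32 mm high; bystander. Origin: centre of its underside.
- parts_bin: blue open parts bin, 100 x 80 x 45 mm; bystander. Origin: centre of its underside.

How it is judged:
By the outcome, as a careful person would: the job done as asked, in the order asked, and still so for the second after the job is handed in, with the robot touching nothing.
Of disc1, disc2, disc3, disc4 only 2 to 4 are there at a start; the rules pass over those that are not, and their reading is None.
At some moment in a run one of disc1, disc2, disc3, disc4 may be knocked a few centimetres aside while the robot is not near it.
It also fails if it takes over 210 s, if anything falls off the work surface, if the arm or the gripper's body presses on something with over 40 N, if the wrist force passes 120 N, or if a joint passes its speed limit or range.

## Robot

A 6-joint arm with a two-finger parallel gripper is mounted at the origin on the work surface. World frame = base frame: x ahead of the robot, y to its left, z up, the work surface at z = 0. Lengths are in mm, angles in rad, forces in N, time in s.
With the tool pointing down it reaches from about 300 to 775 mm from the base axis. Payload 14.6 kg.
Tool frame: the origin (TCP) lies on the centre line of the jaws, within the pads' length; the fingertips stand 8 mm ahead of it and the grasp point (between the pads) lies 11 mm behind it; z points along the fingers, y is the direction in which the jaws open and shut (so a half turn about z gives the same grasp; the last joint's range is limited). The gripper opens to 94 mm and grips with 3 to 60 N. Pads are 16 mm wide; open, the fingers measure 119 mm over their backs; the gripper's body (75 mm by 177 mm) begins 78 mm behind the grasp point.
Start: joints at [1.084, 0.3, 1.521, -0, 1.321, -0.067], TCP at [224.164, 502.235, 213.446] pointing down, gripper open.
Joint ranges: [-3.03, 3.03], [-0.79, 2.21], [0.23, 2.52], [-1.04, 4.18], [0, 3.07], [-2.55, 2.55]. Speed limits (rad/s): [2.22, 2.22, 2.57, 3.14, 3.14, 3.14].

## Interface

Orientations are given as [roll, pitch, yaw] about the fixed x, y, z axes, in that order (R = Rz(yaw) Ry(pitch) Rx(roll)).
In Python, from cell import read_state, cams, manip gives the robot as it stands.
- The arm moves only by the shell command python3 -m handwheel 'ROWS' [OPENING] [FORCE]. ROWS is JSON, a list of rows, each a list of 4 numbers: the shift along the tool's x, y, z in m, then the turn about the tool's z in degrees. In form: [[dx, dy, dz, turn], ...]. A call has 1 to 5 rows; each row is the pose to reach, as a shift and turn from the pose measured when the call began, along the tool's axes at that moment; what a row does not reach only later rows make up. A row lasts 1/8 s, in which the tool goes at most 62.5 mm and 10.7 degrees, less where a joint would pass 70% of its speed; a pose out of reach is approached as far as the arm can. A call with a gripper value outside its range is refused whole. OPENING is the closure, from 0 (fully open) to 1 (shut), set as the call begins (- or left out, the last holds). The fingers move at their own pace and stop on an object; FORCE is the grip in N (left out, the last holds). Time passes only in rows, so rows that repeat a pose let the fingers close. It gives the time, the measured TCP pose, the force and the opening at its end, in the units of the state.
- read_state(): the state, without advancing time (a new reading comes with each control period).
- cams.camera(name): name is "scene" or "top" or "wrist"; returns the picture (400x640x3 uint8, red, green, blue); there is no depth.
- cams.get_calibration(name): a dict with "vertical_fov" (degrees; the focal length in pixels is half the picture's height over the tangent of half this angle, whatever the lens; pixels are square), "cx", "cy" (the principal point, pixels), "dist_coeffs" ([k1, k2, p1, p2, k3] as OpenCV has them; the pictures are not rectified), "R" (3x3) and "t" (3): a world point X has camera coordinates R X + t. Camera axes: x right, y down, z forward; pixel columns grow to the right and rows downward; lengths in mm; the calibration is good to about 2 mm. A picture is of the moment at which its call begins: read the wrist's pose just before it. get_calibration takes no time and is no camera call; for the wrist camera it gives the pose at the moment of the call.
- manip.sign_off(): hands the job in, once; it reports no verdict.
The state is a dict: "clock": time; "joints": joint angles; "qd": joint speeds; "effort": joint torques, N m; "eef_pos": TCP position; "eef_rot": TCP orientation; "wrist_force": force on the tool from outside, world axes, zero at the start; "moment": the same for the moment, N m; "finger_gap": finger opening in mm.
Only numpy, scipy, OpenCV 4.12 (cv2) and the standard library are available. Lean on these libraries where they do the work, as an engineer would, in place of code of your own. Each camera call takes 0.05 s, during which the arm holds its last target. There are 200 camera calls.

## Working session

There is one attempt and no reset: what is moved stays moved. The work goes in short steps, Python scripts to look and compute and a shell command to move; the robot and the scene stay as the last step left them, time stands still between calls to the robot, and variables do not carry over. Pictures are saved under pics/ and viewed, about 12 in all and at most 16, crops included, and the job is handed in when it is done.

```bash
ls; mkdir -p pics; python3 - <<'E'
from cell import read_state,cams,manip
import cv2,numpy as np
print(read_state())
for n in("scene","top"):
    im=cams.camera(n); cv2.imwrite(f"pics/{n}0.png",im[:,:,::-1])
    c=cams.get_calibration(n); print(n,c)
E
```

```text
pics
{'clock': 0.0, 'joints': array([ 1.08438542e+00,  3.00459524e-01,  1.52158839e+00, -8.95648080e-06,
        1.32068398e+00, -6.66035829e-02]), 'qd': array([-1.11747217e-03, -8.02415931e-04,  4.96006826e-04, -3.82246782e-04,
        2.27873209e-03, -1.07965721e-05]), 'effort': array([-3.63433232e-03, -5.31800151e+01, -3.52734053e+01,  7.06392643e-02,
        2.44160666e-02, -6.64644745e-05]), 'eef_pos': array([224.05961737, 502.01522164, 212.88957881]), 'eef_rot': array([-3.14045536e+00, -6.71652576e-05,  2.72178751e+00]), 'wrist_force': array([-0.00555368,  0.912042  , -0.51142197]), 'moment': array([-0.02115829,  0.02084889, -0.01236245]), 'finger_gap': 94.0250206967104}
scene {'vertical_fov': 52.58301652944064, 'cx': 332.2036098635775, 'cy': 206.5583585219262, 'dist_coeffs': array([-0.08938705,  0.        ,  0.        ,  0.        ,  0.        ]), 'R': array([[ 0.88035963,  0.47376876,  0.02258513],
       [ 0.30908013, -0.53691338, -0.78497993],
       [-0.35977271,  0.69804526, -0.61910938]]), 't': array([-416.02338017,  -49.75571852, 1697.10366243])}
top {'vertical_fov': 45.341726433434914, 'cx': 326.78744437842687, 'cy': 192.70119090691156, 'dist_coeffs': array([-0.01102971,  0.        ,  0.        ,  0.        ,  0.        ]), 'R': array([[ 0.04907926, -0.99878579, -0.00426283],
       [-0.97186628, -0.04677122, -0.23084278],
       [ 0.23036311,  0.01547249, -0.97298173]]), 't': array([ -82.43068996,  534.87088012, 1367.05477396])}
```

View pics/scene0.png

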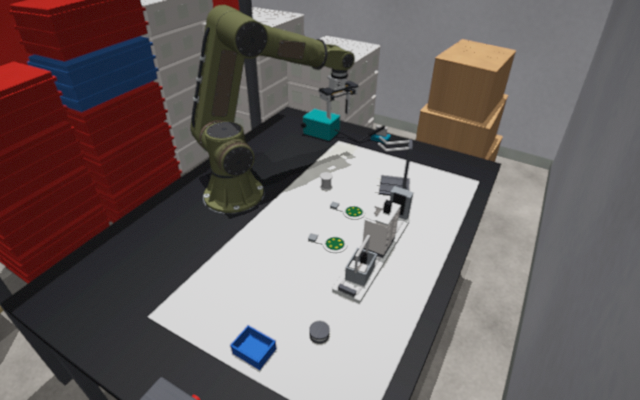

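View pics/top0.png

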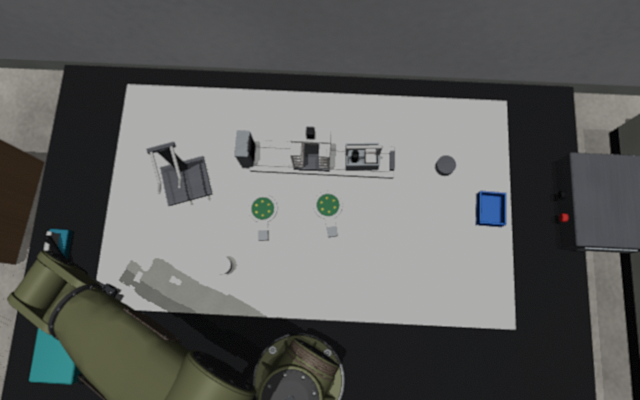

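The scene and top views show two carriers (top pixels (263,208) and (328,205), grip blocks at (263,236) and (332,231)). The caddy is at (363,156), the carriage at (313,153), the test head at (245,149), the hook at (170,160) and the spool at (225,265). I'll enlarge for measuring.

```bash
cat > h.py <<'E'
import numpy as np, cv2
from cell import read_state,cams,manip
from scipy.spatial.transform import Rotation as Ro
def K(c):
    f=200/np.tan(np.radians(c["vertical_fov"])/2)
    return np.array([[f,0,c["cx"]],[0,f,c["cy"]],[0,0,1.]])
def ray(c,uv):
    p=cv2.undistortPoints(np.array([[uv]],float),K(c),c["dist_coeffs"])[0,0]
    return -c["R"].T@c["t"], c["R"].T@np.array([p[0],p[1],1])
def atz(c,uv,z):
    o,d=ray(c,uv); return o+d*(z-o[2])/d[2]
def proj(c,X):
    return cv2.projectPoints(np.array(X,float).reshape(-1,1,3),cv2.Rodrigues(c["R"])[0],np.array(c["t"],float),K(c),c["dist_coeffs"])[0][:,0]
def R(): return Ro.from_euler("xyz",read_state()["eef_rot"]).as_matrix()
def go(P,yaw=None):
    "shift in tool axes (m) and turn to world TCP P(mm), tool-down yaw (deg)"
    s=read_state(); M=R(); d=M.T@(np.array(P)-s["eef_pos"])/1000
    cur=np.degrees(s["eef_rot"][2]); t=0 if yaw is None else -((yaw-cur+90)%180-90)
    print("t",round(s["clock"],2),"pos",s["eef_pos"].round(1),"yaw",cur.round(2),"rp",np.degrees(s["eef_rot"][:2]).round(2),"-> d",d.round(4),"turn",round(t,1),"j",s["joints"].round(2))
def snap(name,fn,box=None,k=1):
    im=cams.camera(name)[:,:,::-1]; c=cams.get_calibration(name)
    if box: im=im[box[1]:box[3],box[0]:box[2]]
    cv2.imwrite("pics/"+fn,cv2.resize(im,None,fx=k,fy=k,interpolation=cv2.INTER_CUBIC)); return c
E
python3 - <<'E'
import cv2
a=cv2.imread("pics/top0.png"); b=cv2.imread("pics/scene0.png")
cv2.imwrite("pics/t1.png",cv2.resize(a[115:285,140:405],None,fx=3,fy=3,interpolation=cv2.INTER_CUBIC))
cv2.imwrite("pics/s1.png",cv2.resize(b[130:310,300:440],None,fx=3.3,fy=3.3,interpolation=cv2.INTER_CUBIC))
E
```

```text
(no output)
```

View pics/t1.png

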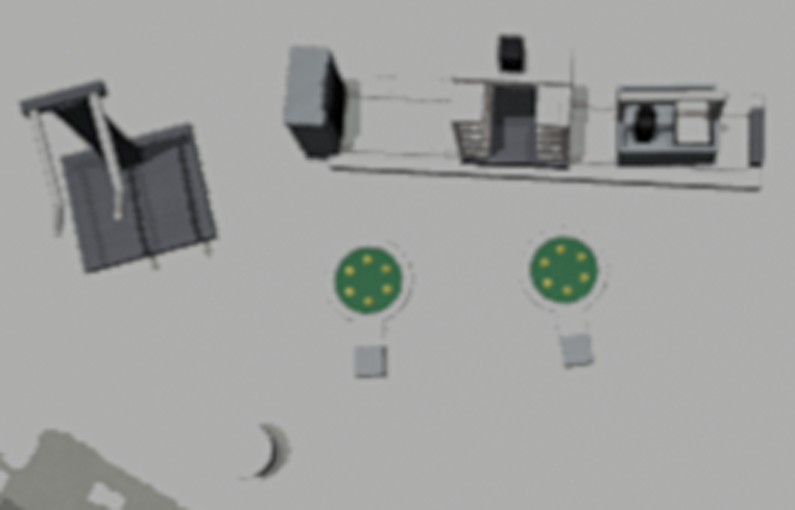

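The enlarged top view shows the bed's front edge running from (332,166) to (760,188). The post top is near (511,42), the caddy bar spans (620..722, 97), the hook prong tips are at (58,232) and (118,215), and the cross bar runs (22,104)-(104,87). The two discs are at (368,280) and (564,270).

```bash
python3 - <<'E'
from h import *
c=cams.get_calibration("top")
f=lambda u,v:(140+(u+.5)/3-.5,115+(v+.5)/3-.5)
for n,u,v,z in [("bedL",332,166,20),("bedR",760,186,20),("postTopC",511,42,221),("barL",620,97,145),("barR",722,97,145),("boxFL",618,163,80),("boxFR",714,163,80),("tip1",58,232,224),("tip2",118,215,224),("cbL",22,102,220),("cbR",104,86,220),
 ("d1",368,280,7),("g1",371,361,16),("d2",564,270,7),("g2",577,350,16),("casFL",458,150,170),("casFR",570,150,170),("spool",245,452,58)]:
    print(n,atz(c,f(u,v),z).round(0)[:2])
E
```

```text
bedL [609. 186.]
bedR [ 609. -258.]
postTopC [678.  -4.]
barL [ 656. -107.]
barR [ 661. -205.]
boxFL [ 609. -109.]
boxFR [ 614. -205.]
tip1 [481. 385.]
tip2 [498. 334.]
cbL [600. 435.]
cbR [619. 362.]
d1 [493. 141.]
g1 [409. 130.]
d2 [514. -60.]
g2 [430. -77.]
casFL [589.  42.]
casFR [594. -62.]
spool [309. 238.]
```

View pics/s1.png

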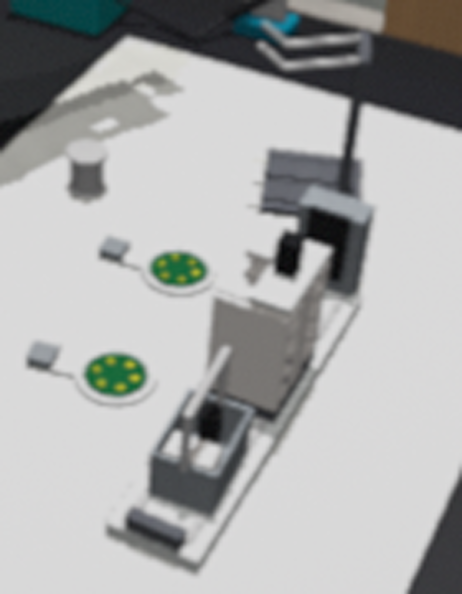

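The picture agrees: caddy on the bed at the -y end, hook with prongs facing the robot. Starting: rise and turn the jaws to world x.

```bash
python3 -m handwheel '[[0,0,-0.03,10],[0,0,-0.06,20],[0,0,-0.09,30],[0,0,-0.12,40],[0,0,-0.12,50]]' 0 60
python3 -m handwheel '[[0,0,0,9],[0,0,0,15.9],[0,0,0,15.9]]'
python3 - <<'E'
from h import *
go([600,-156,330],90)
c=cams.get_calibration("wrist"); s=read_state()
print("cam in tool",(R().T@((-c["R"].T@c["t"])-s["eef_pos"])).round(1),"\n",(c["R"]@R()).round(2),c["vertical_fov"])
E
```

```text
clock: 0.72
eef_pos: [224.3, 502.5, 335.0]
eef_rot: [3.14, -0.002, 1.843]
wrist_force: [-0.4, -0.2, -0.6]
finger_gap: 94.0
clock: 1.1
eef_pos: [224.3, 502.5, 334.7]
eef_rot: [3.141, -0.001, 1.567]
wrist_force: [-0.0, 0.0, 0.2]
finger_gap: 94.1
t 1.1 pos [224.3 502.5 334.7] yaw 89.76 rp [ 1.7996e+02 -8.0000e-02] -> d [-0.6569  0.3784  0.0041] turn -0.2 j [ 1.08  0.24  1.32 -0.    1.58  1.09]
cam in tool [  64.7    0.4 -170.9] 
 [[-0.    1.    0.  ]
 [-0.97 -0.   -0.23]
 [-0.23 -0.    0.97]] 66.6629197875939
```

```bash
python3 -m handwheel '[[-0.05,0.033,0,0],[-0.1,0.066,0,0],[-0.15,0.1,0,0],[-0.2,0.13,0,0],[-0.25,0.165,0,0]]' >/dev/null
python3 -m handwheel '[[-0.05,0.033,0,0],[-0.1,0.066,0,0],[-0.15,0.1,0,0],[-0.2,0.13,0,0],[-0.25,0.165,0,0]]'>/dev/null
python3 -m handwheel '[[-0.05,0.033,0,0],[-0.1,0.066,0,0],[-0.15,0.1,0,0],[-0.15,0.1,0,0]]'
python3 - <<'E'
from h import *
go([658,-156,330],90)
c=snap("wrist","w1.png",None,1.25)
np.savez("w1.npz",**c)
print(proj(c,[[658,-107,145],[658,-205,145]]))
E
```

```text
clock: 2.85
eef_pos: [655.7, -154.8, 330.8]
eef_rot: [-3.138, -0.003, 1.574]
wrist_force: [-0.3, 0.9, 0.7]
finger_gap: 93.9
t 2.85 pos [ 655.7 -154.8  330.8] yaw 90.16 rp [-1.7982e+02 -1.5000e-01] -> d [-0.0012  0.0023  0.0008] turn 0.2 j [-0.29  0.56  0.89  0.    1.69 -0.29]
[[322.24327416 149.51256776]
 [321.80704354 230.08163368]]
```

View pics/w1.png

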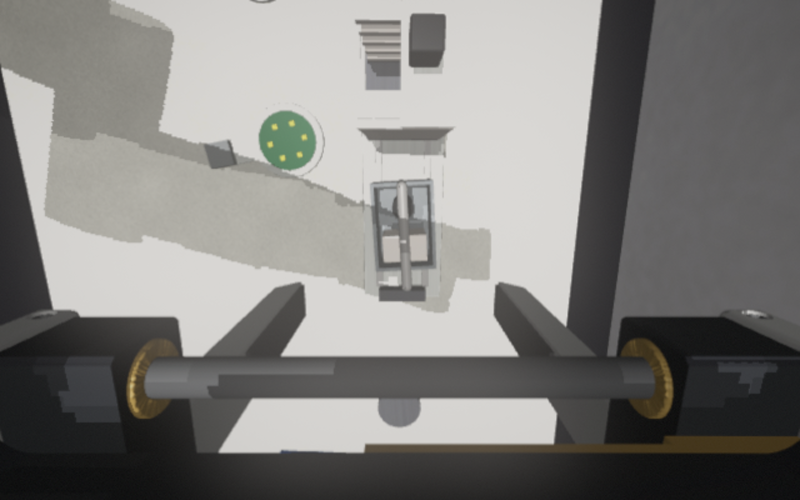

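The wrist view shows the caddy's bar from (403,185) to (405,290), the bed edges as vertical lines at x≈364 and x≈443, the post top near (428,28), and disc2 at (287,139) with its block at (220,153).

```bash
python3 - <<'E'
from h import *
c=dict(np.load("w1.npz"))
f=lambda u,v:((u+.5)/1.25-.5,(v+.5)/1.25-.5)
for n,u,v,z in [("bar+",403,183,145),("bar-",405.5,290,145),("box TL",372,183,80),("box BL",377,270,80),("box TR",432,180,80),("box BR",435,267,80),("bedL",363,160,20),("bedL2",366,290,20),("bedR",447,160,20),("bedR2",440,300,20),("postTL",411,14,221),("postTR",446,14,221),("d2",287.5,140,7),("blk2",220,153,14),("caswall L",358,129,170),("caswallR",453,129,170)]:
    print(n,atz(c,f(u,v),z).round(1)[:2])
E
```

```text
bar+ [ 658.  -103.3]
bar- [ 661.1 -207.3]
box TL [ 624.5 -106.1]
box BL [ 629.1 -204.8]
box TR [ 690.2 -102.7]
box BR [ 695.9 -201. ]
bedL [609.4 -80.7]
bedL2 [ 610.4 -249. ]
bedR [713.  -80.4]
bedR2 [ 709.4 -262.7]
postTL [662.2  10.2]
postTR [685.5  10.3]
d2 [514.  -56.6]
blk2 [431.  -72.9]
caswall L [620. -58.]
caswallR [699.4 -57.8]
```

```bash
python3 -m handwheel '[[0,0.004,0.05,-2.3],[0,0.004,0.1,-2.3],[0,0.004,0.15,-2.3],[0,0.004,0.197,-2.3],[0,0.004,0.197,-2.3]]' 0 60
python3 -m handwheel '[[0,0,0,0],[0,0,0,0],[0,0,0,0],[0,0,0,0],[0,0,0,0]]' 1 60
python3 -m handwheel '[[0,0,0,0],[0,0,0,0],[0,0,0,0],[0,0,0,0],[0,0,0,0]]'
```

```text
clock: 3.52
eef_pos: [657.2, -150.7, 132.7]
eef_rot: [-3.135, -0.004, 1.617]
wrist_force: [-0.3, -0.5, -0.3]
finger_gap: 94.2
clock: 4.15
eef_pos: [657.2, -150.8, 133.0]
eef_rot: [-3.135, -0.004, 1.617]
wrist_force: [0.7, 0.1, 0.5]
finger_gap: 47.3
clock: 4.78
eef_pos: [657.3, -150.8, 133.0]
eef_rot: [-3.136, -0.004, 1.617]
wrist_force: [1.3, 0.1, -0.9]
finger_gap: 8.9
```

Gripped (gap 8.9 on the 10 mm bar, 4 mm off its middle). Lift, retreat toward the robot, and carry to in front of the hook.

```bash
python3 -m handwheel '[[0,0,-0.025,0],[0,0,-0.05,0],[0,0,-0.08,0],[0,0,-0.11,0],[0,0,-0.13,0]]' 
python3 -m handwheel '[[0,-0.04,0,0],[0,-0.09,0,0],[0,-0.14,0,0],[0,-0.19,0,0],[0,-0.23,0,0]]' 
python3 -m handwheel '[[0.04,0,0,0],[0.09,0,0,0],[0.14,0,0,0],[0.19,0,0,0],[0.24,0,0,0]]' 
python3 -m handwheel '[[0.05,0,0,-2],[0.1,0,0,-5],[0.15,0,0,-8],[0.2,0,0,-11],[0.25,0,0,-12.9]]' 
python3 -m handwheel '[[0,0,0,0],[0,0,0,0]]' 
python3 - <<'E'
from h import *
go([407,340,263],105.5)
c=snap("wrist","w2.png",None,1.25)
np.savez("w2.npz",**c)
E
```

```text
clock: 5.4
eef_pos: [658.0, -151.3, 263.9]
eef_rot: [-3.136, -0.004, 1.617]
wrist_force: [0.2, -1.1, -3.0]
finger_gap: 8.2
clock: 6.02
eef_pos: [426.3, -161.8, 265.0]
eef_rot: [-3.135, -0.005, 1.617]
wrist_force: [0.6, 0.5, -3.4]
finger_gap: 8.6
clock: 6.65
eef_pos: [414.5, 79.5, 265.9]
eef_rot: [-3.134, -0.005, 1.617]
wrist_force: [0.8, -1.2, -3.6]
finger_gap: 8.2
clock: 7.28
eef_pos: [402.4, 330.7, 266.7]
eef_rot: [-3.135, -0.006, 1.844]
wrist_force: [0.6, -1.0, -3.7]
finger_gap: 8.8
clock: 7.52
eef_pos: [402.1, 330.5, 266.1]
eef_rot: [-3.134, -0.005, 1.844]
wrist_force: [0.0, 0.4, -3.7]
finger_gap: 8.3
t 7.53 pos [402.1 330.5 266.1] yaw 105.65 rp [-179.54   -0.29] -> d [0.0079 0.0073 0.0031] turn 0.2 j [0.61 0.2  1.52 0.01 1.42 0.34]
```

View pics/w2.png

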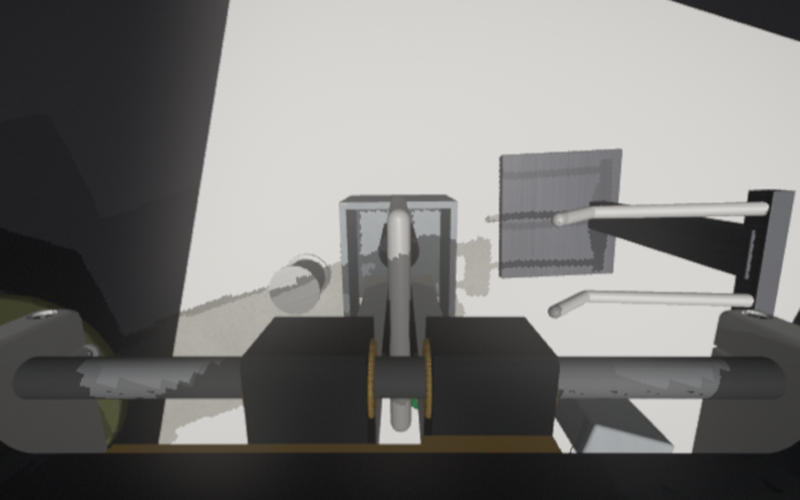

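Caddy held upright. Hook prong tips at (561,220) and (556,311); the V bends near (590,211) and (588,296); prong roots at (767,208) and (752,300).

```bash
python3 - <<'E'
from h import *
c=dict(np.load("w2.npz"))
f=lambda u,v:((u+.5)/1.25-.5,(v+.5)/1.25-.5)
g=lambda u,v,z:atz(c,f(u,v),z)
t1,t2=g(560,220,224),g(556,311,224); r1,r2=g(767,209,219),g(752,300,219); b1,b2=g(592,211,195),g(588,296,195)
for n,a,b in(("tip",t1,t2),("root",r1,r2),("bend",b1,b2)): print(n,a.round(1),b.round(1),np.linalg.norm(a-b).round(1),((a+b)/2).round(1))
x=((r1+r2)-(t1+t2))[:2]/2; print("axis",np.degrees(np.arctan2(x[1],x[0])),np.linalg.norm(x))
y=(t1-t2);print(np.degrees(np.arctan2(-y[0],y[1])))
u=x/np.linalg.norm(x); T=(t1+t2)[:2]/2+34*u; Rr=(r1+r2)[:2]/2-90*u; print(T,Rr)
rest=(T+Rr)/2
print("bar now",g(400,212,266.1+12),g(402,425,266.1+12))
M=R(); cur=read_state()["eef_pos"]
d=M.T@(np.array([*rest,217])-cur); print("rest in tool",d,"add 4.5 in x")
E
```

```text
tip [479.7 388.1 224. ] [496.9 336.5 224. ] 54.4 [488.3 362.3 224. ]
root [592.1 425.3 219. ] [609.3 373.6 219. ] 54.5 [600.7 399.4 219. ]
bend [509.7 398.4 195. ] [528.5 344.7 195. ] 56.8 [519.1 371.5 195. ]
axis 18.294035919263454 118.41686168472914
18.39465298269777
[520.56676054 372.93130388] [515.26580433 371.17879235]
bar now [390.52685391 374.15687397 278.1       ] [418.88053405 276.18862723 278.1       ]
rest in tool [  9.08250052 122.97658353  48.53585641] add 4.5 in x
```

```bash
python3 -m handwheel '[[0.013,0,0.02,-2.6],[0.013,0,0.036,-2.6],[0.013,0.04,0.036,-2.6],[0.013,0.08,0.036,-2.6],[0.013,0.1,0.036,-2.6]]' 
python3 -m handwheel '[[0,0.015,0,0],[0,0.023,0,0],[0,0.023,0,0]]' 
python3 - <<'E'
from h import *
go([517.4,376.7,192],108.3)
c=snap("wrist","w3.png",None,1.25)
E
```

```text
clock: 8.2
eef_pos: [496.6, 368.6, 229.0]
eef_rot: [-3.134, -0.005, 1.886]
wrist_force: [-1.0, 0.0, -4.0]
finger_gap: 8.0
clock: 8.57
eef_pos: [518.7, 375.2, 228.5]
eef_rot: [-3.133, -0.005, 1.885]
wrist_force: [-0.9, 0.4, -3.8]
finger_gap: 8.4
t 8.57 pos [518.7 375.2 228.5] yaw 107.99 rp [-179.52   -0.29] -> d [ 0.0016 -0.0004  0.0365] turn -0.3 j [0.57 0.5  1.21 0.01 1.44 0.25]
```

View pics/w3.png

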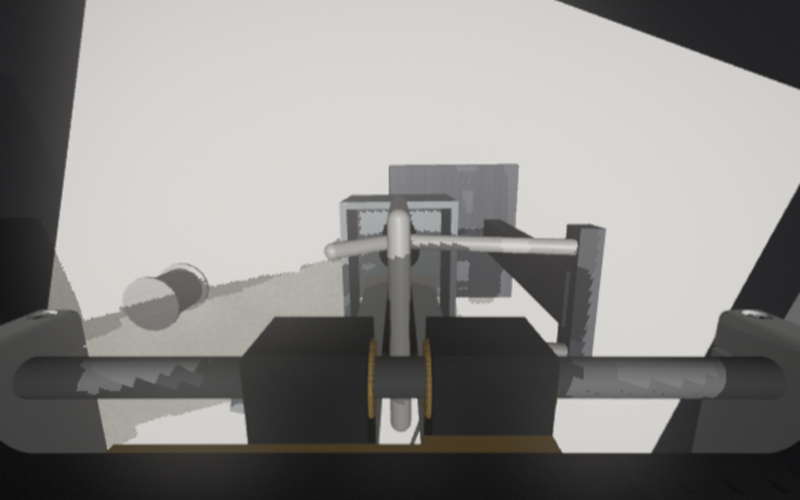

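The bar crosses the prong at about its bend, (400,240); tip at (331,252). Lowering.

```bash
python3 -m handwheel '[[0,0,0.012,0],[0,0,0.022,0],[0,0,0.03,0],[0,0,0.034,0],[0,0,0.034,0]]' 
python3 -m handwheel '[[0,0,0.001,0],[0,0,0.002,0],[0,0,0.003,0],[0,0,0.003,0]]'
```

```text
clock: 9.25
eef_pos: [518.0, 375.4, 194.5]
eef_rot: [-3.133, -0.005, 1.885]
wrist_force: [-0.4, 0.4, -3.0]
finger_gap: 8.7
clock: 9.75
eef_pos: [518.2, 375.5, 192.2]
eef_rot: [-3.134, -0.005, 1.885]
wrist_force: [-0.6, 0.2, 2.4]
finger_gap: 8.5
```

```bash
python3 -m handwheel '[[0,0,0,0],[0,0,0,0],[0,0,0,0],[0,0,0,0],[0,0,0,0]]' 0.5 60
python3 -m handwheel '[[0,0,0,0],[0,0,-0.02,0],[0,0,-0.06,0],[0,0,-0.1,0],[0,0,-0.14,0]]' 
python3 - <<'E'
from h import *
go([674,-2,335],0)
im=cams.camera("scene")[:,:,::-1]; t=cams.camera("top")[:,:,::-1]
a=cv2.resize(im[110:230,330:450],None,fx=3.3,fy=3.3,interpolation=cv2.INTER_CUBIC);b=cv2.resize(t[115:295,130:310],None,fx=2.2,fy=2.2,interpolation=cv2.INTER_CUBIC)
cv2.imwrite("pics/hung.png",np.hstack([a,b]))
E
```

```text
clock: 10.38
eef_pos: [518.2, 375.5, 192.1]
eef_rot: [-3.134, -0.005, 1.885]
wrist_force: [0.3, 0.4, -0.5]
finger_gap: 46.9
clock: 11.0
eef_pos: [519.2, 375.1, 333.5]
eef_rot: [-3.134, -0.005, 1.885]
wrist_force: [-0.3, 0.2, -0.8]
finger_gap: 47.0
t 11.0 pos [519.2 375.1 333.5] yaw 108.02 rp [-179.59   -0.3 ] -> d [-0.4064  0.0306 -0.0039] turn -72.0 j [0.57 0.47 1.02 0.01 1.66 0.25]
```

View pics/hung.png

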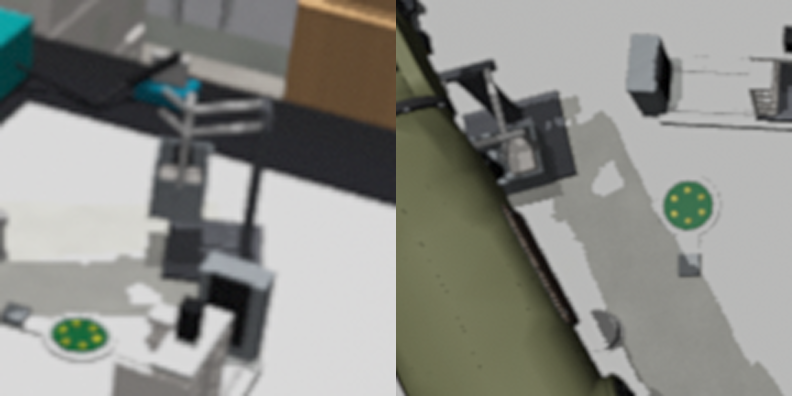

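The caddy hangs upright on both prongs (scene crop (185,110)-(180,215)). Now the carriage post.

```bash
python3 -m handwheel '[[-0.05,0.004,0,-8],[-0.1,0.008,0,-18],[-0.15,0.011,0,-28],[-0.2,0.015,0,-38],[-0.25,0.019,0,-48]]' 
python3 - <<'E'
from h import *
go([674,-2,335],180)
E
```

```text
clock: 11.72
eef_pos: [615.7, 142.1, 334.6]
eef_rot: [3.137, -0.005, 2.729]
wrist_force: [0.3, 0.5, -0.4]
finger_gap: 46.6
t 11.72 pos [615.7 142.1 334.6] yaw 156.35 rp [179.72  -0.31] -> d [-0.1112 -0.1086 -0.0015] turn -23.6 j [ 0.17  0.44  1.05  0.01  1.65 -0.99]
```

```bash
python3 -m handwheel '[[-0.037,-0.036,0,-8],[-0.074,-0.072,0,-16],[-0.1112,-0.1086,0,-23.6],[-0.1112,-0.1086,0,-23.6],[-0.1112,-0.1086,0.05,-23.6]]' 0.4
python3 - <<'E'
from h import *
go([674,-2,197],180)
c=snap("wrist","w4.png",None,1.25);np.savez("w4.npz",**c)
E
```

```text
clock: 12.35
eef_pos: [674.7, -1.7, 285.6]
eef_rot: [3.135, 0.003, 3.139]
wrist_force: [2.0, 1.1, -0.6]
finger_gap: 56.7
t 12.35 pos [674.7  -1.7 285.6] yaw 179.86 rp [179.63   0.18] -> d [ 0.001  -0.0009  0.0886] turn -0.1 j [-0.06  0.56  0.99  0.01  1.59 -1.63]
```

View pics/w4.png

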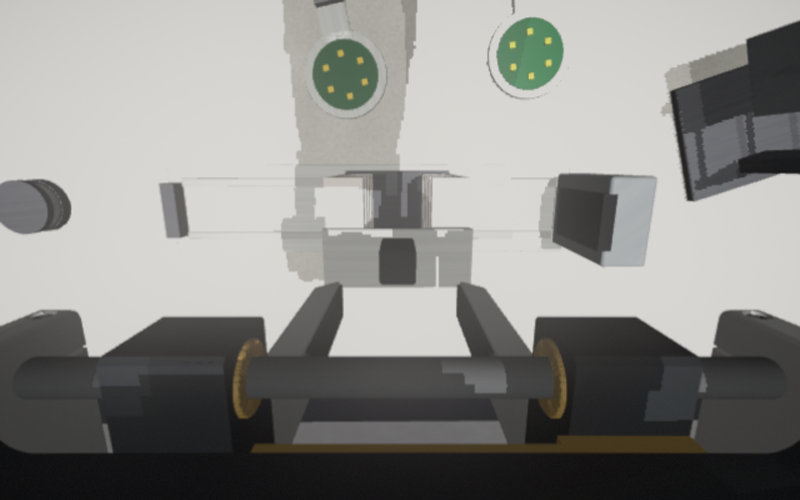

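Post top at x 380–416, y 238–284 between the fingers; low stop at (174,209), test head at (610,215).

```bash
python3 - <<'E'
from h import *
c=dict(np.load("w4.npz"))
f=lambda u,v:((u+.5)/1.25-.5,(v+.5)/1.25-.5)
for n,u,v,z in [("postTL",380,240,221),("postBR",416,284,221),("bridgeL",323,229,179),("bridgeR",473,229,179),("casTL",346,173,179),("casTR",452,173,179),("stopR",187,210,28),("headL",556,176,20),("headtop",613,196,100)]:
    print(n,atz(c,f(u,v),z).round(1)[:2])
go([674,-2,197],180)
E
```

```text
postTL [650.7 -12.6]
postBR [678.5   9.3]
bridgeL [650.3 -54.9]
bridgeR [650.7  51.9]
casTL [611.4 -37.3]
casTR [611.6  35.8]
stopR [ 651.8 -232. ]
headL [616.4 173.4]
headtop [633.  193.8]
t 12.4 pos [672.4  -1.1 275.5] yaw 179.9 rp [179.59  -0.59] -> d [-0.0024 -0.0015  0.0784] turn -0.1 j [-0.06  0.56  1.01  0.01  1.58 -1.63]
```

```bash
python3 -m handwheel '[[0,0,0.03,0],[0,0,0.06,0],[0,0,0.078,0],[0,0,0.078,0]]' 0.4
python3 -m handwheel '[[0,0,0,0],[0,0,0,0],[0,0,0,0],[0,0,0,0],[0,0,0,0]]' 1 30
python3 - <<'E'
from h import *
go([672,-231,197],180)
E
```

```text
clock: 12.9
eef_pos: [671.3, -0.0, 196.9]
eef_rot: [3.134, -0.012, 3.14]
wrist_force: [0.0, -0.4, -0.5]
finger_gap: 56.7
clock: 13.52
eef_pos: [671.5, -0.3, 197.4]
eef_rot: [3.135, -0.011, 3.14]
wrist_force: [-0.1, -1.1, 4.2]
finger_gap: 23.7
t 13.53 pos [ 6.715e+02 -3.000e-01  1.974e+02] yaw 179.9 rp [179.62  -0.64] -> d [-0.0009 -0.2307 -0.0011] turn -0.1 j [-0.06  0.6   1.14  0.01  1.42 -1.63]
```

```bash
python3 -m handwheel '[[0,-0.03,0,0],[0,-0.06,0,0],[0,-0.09,0,0],[0,-0.12,0,0],[0,-0.14,0,0]]' 
python3 -m handwheel '[[0,-0.005,0,0],[0,-0.01,0,0],[0,-0.015,0,0],[0,-0.018,0,0],[0,-0.02,0,0]]'
```

```text
clock: 14.15
eef_pos: [671.2, -141.2, 197.5]
eef_rot: [3.135, -0.01, 3.14]
wrist_force: [-3.2, 4.2, 8.0]
finger_gap: 24.1
clock: 14.78
eef_pos: [671.1, -161.1, 197.5]
eef_rot: [3.135, -0.01, 3.14]
wrist_force: [-2.8, 3.4, 4.1]
finger_gap: 23.7
```

```bash
python3 -m handwheel '[[0,-0.002,0,0],[0,-0.004,0,0],[0,-0.006,0,0],[0,-0.008,0,0]]' 
python3 -m handwheel '[[0,-0.002,0,0],[0,-0.004,0,0],[0,-0.006,0,0],[0,-0.008,0,0]]'
```

```text
clock: 15.28
eef_pos: [671.1, -169.2, 197.5]
eef_rot: [3.135, -0.01, 3.14]
wrist_force: [-3.4, 2.2, 5.5]
finger_gap: 24.1
clock: 15.78
eef_pos: [671.1, -177.4, 197.5]
eef_rot: [3.135, -0.01, 3.14]
wrist_force: [-3.3, 2.2, 5.7]
finger_gap: 23.7
```

```bash
python3 -m handwheel '[[0,-0.002,0,0],[0,-0.004,0,0],[0,-0.006,0,0],[0,-0.006,0,0]]' 
python3 -m handwheel '[[0,-0.002,0,0],[0,-0.003,0,0],[0,-0.004,0,0],[0,-0.004,0,0]]'
python3 -m handwheel '[[0,-0.001,0,0],[0,-0.002,0,0],[0,-0.003,0,0],[0,-0.003,0,0]]'
```

```text
clock: 16.27
eef_pos: [671.1, -183.8, 197.5]
eef_rot: [3.135, -0.01, 3.139]
wrist_force: [-3.4, 0.4, 6.1]
finger_gap: 23.4
clock: 16.77
eef_pos: [671.1, -184.4, 197.4]
eef_rot: [3.13, -0.012, -3.141]
wrist_force: [-6.7, 22.8, 8.2]
finger_gap: 24.2
clock: 17.27
eef_pos: [671.1, -184.3, 197.4]
eef_rot: [3.125, -0.013, -3.139]
wrist_force: [-5.9, 19.5, 7.6]
finger_gap: 24.3
```

```bash
python3 -m handwheel '[[0,0,0,0],[0,0,0,0],[0,0,0,0],[0,0,0,0]]' 0.4 60
python3 -m handwheel '[[0,0,-0.02,0],[0,0,-0.06,0],[0,0,-0.1,0],[0,0,-0.12,0],[0,0,-0.12,0]]' 
python3 -m handwheel '[[0,0,0,0],[0,0,0,0]]' 
python3 - <<'E'
from h import *
go([672,-184,197],180)
c=cams.get_calibration("wrist")
snap("wrist","w5.png",(240,90,400,240),5);np.savez("w5.npz",**c)
go([672,-184,197],180)
E
```

```text
clock: 17.77
eef_pos: [671.1, -184.6, 197.2]
eef_rot: [3.126, -0.013, -3.139]
wrist_force: [0.3, 0.1, 0.1]
finger_gap: 55.9
clock: 18.4
eef_pos: [672.9, -186.8, 318.5]
eef_rot: [3.127, -0.01, -3.139]
wrist_force: [0.6, -0.1, -0.0]
finger_gap: 56.4
clock: 18.65
eef_pos: [672.8, -186.8, 317.3]
eef_rot: [3.126, -0.012, -3.139]
wrist_force: [0.1, 0.2, -0.2]
finger_gap: 56.2
t 18.65 pos [ 672.8 -186.8  317.3] yaw -179.86 rp [179.11  -0.68] -> d [-0.0006  0.0009  0.1204] turn 0.1 j [-0.33  0.64  0.8   0.01  1.72 -1.9 ]
t 18.7 pos [ 672.8 -186.8  317.6] yaw -179.86 rp [179.11  -0.66] -> d [-0.0006  0.0009  0.1206] turn 0.1 j [-0.33  0.64  0.8   0.01  1.72 -1.9 ]
```

View pics/w5.png

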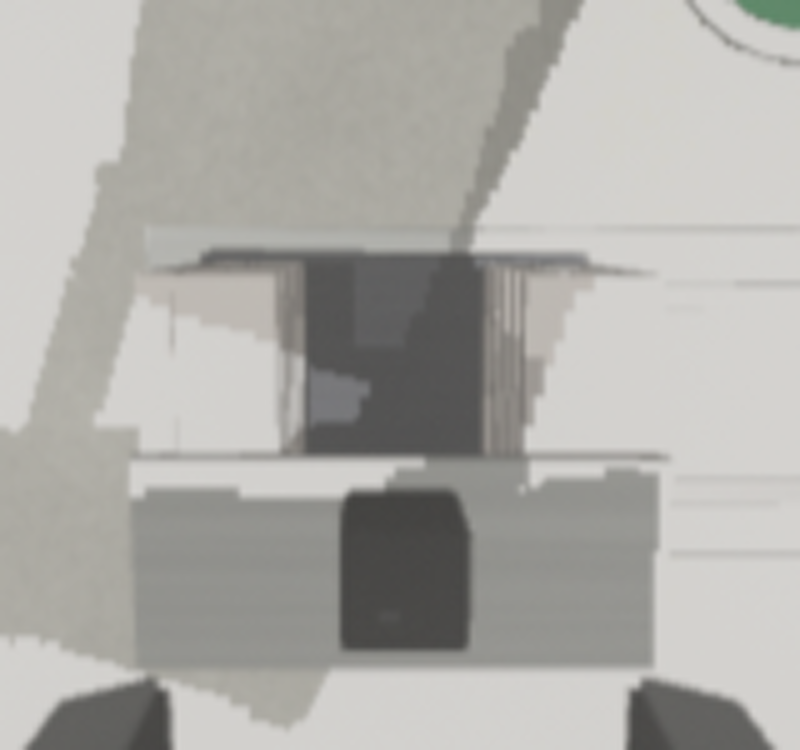

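Post top spans x 341–469, rear edge y≈650; bridge front edge y≈457 with ends at x 131–668; cassette front edge y≈270.

```bash
python3 - <<'E'
from h import *
c=dict(np.load("w5.npz"))
f=lambda u,v:(240+(u+.5)/5-.5,90+(v+.5)/5-.5)
for n,u,v,z in [("postBL",341,650,221),("postBR",469,650,221),("postTL",345,525,221),("postTR",469,530,221),("bridgeFL",131,457,179),("bridgeFR",668,457,179),("bridgeBL",134,668,179),("bridgeBR",655,668,179),("frontL",150,270,170),("frontR",655,272,170),("frL",200,258,54),("bedL",145,228,20),("bedR",799,228,20)]:
    print(n,atz(c,f(u,v),z).round(1)[:2])
E
```

```text
postBL [ 684.3 -196.1]
postBR [ 684.4 -172.7]
postTL [ 661.1 -195.3]
postTR [ 662. -173.]
bridgeFL [ 654.8 -239.8]
bridgeFR [ 654.9 -129.5]
bridgeBL [ 699.7 -240.8]
bridgeBR [ 700.  -130.5]
frontL [ 617.4 -236. ]
frontR [ 617.7 -132. ]
frL [ 616.8 -238.7]
bedL [ 608.5 -258.8]
bedR [608.1 -61.6]
```

```bash
python3 -m handwheel '[[0.045,0.02,0,-2],[0.1,0.045,0,-4],[0.15,0.07,0,-6],[0.2,0.095,0,-8],[0.233,0.112,0.05,-11]]' 0
python3 -m handwheel '[[0,0,0,0],[0,0,0,0],[0,0,0,0]]' 
python3 - <<'E'
from h import *
c=cams.get_calibration("wrist")
snap("wrist","w6.png",None,1.25);np.savez("w6.npz",**c)
go([430,-73,30],191)
E
```

```text
clock: 19.32
eef_pos: [438.2, -74.0, 273.7]
eef_rot: [3.127, -0.003, -2.946]
wrist_force: [2.1, 0.4, 0.2]
finger_gap: 94.0
clock: 19.7
eef_pos: [439.6, -74.5, 275.0]
eef_rot: [3.128, -0.0, -2.946]
wrist_force: [0.2, -0.5, 0.4]
finger_gap: 94.1
t 19.75 pos [439.4 -74.5 274.7] yaw -168.8 rp [ 1.7921e+02 -5.0000e-02] -> d [ 8.700e-03 -1.000e-04  2.447e-01] turn 0.2 j [-0.26  0.02  1.7   0.01  1.43 -2.03]
```

View pics/w6.png

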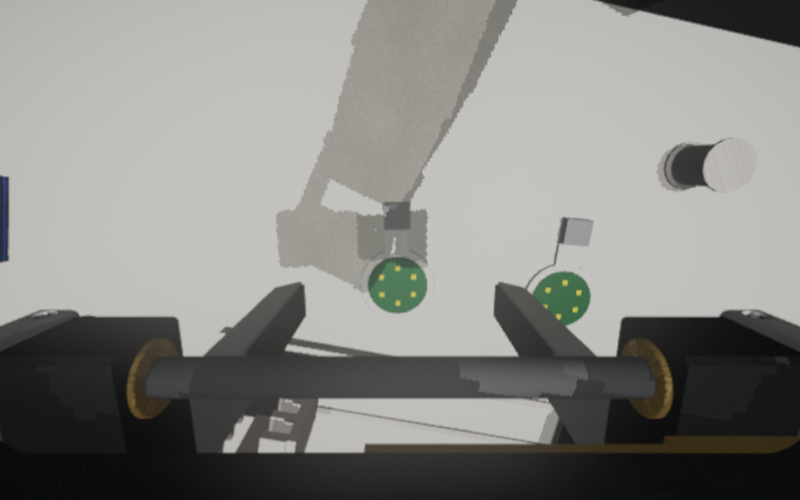

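Disc2's board is at (398,285) with its block at (397,216). Disc1's board is at ≈(561,298), partly hidden, with its block at (577,232). No other carriers in view.

```bash
python3 - <<'E'
from h import *
c=dict(np.load("w6.npz"))
im=cv2.imread("pics/w6.png").astype(int)
m=((im[:,:,1]-im[:,:,2]>35)&(im[:,:,1]>im[:,:,0]+10)).astype(np.uint8)
m=cv2.morphologyEx(m,cv2.MORPH_CLOSE,np.ones((9,9)))
f=lambda u,v:((u+.5)/1.25-.5,(v+.5)/1.25-.5)
n,l,st,ce=cv2.connectedComponentsWithStats(m)
for i in range(1,n):
    if st[i,4]>300: print(st[i],ce[i].round(1),atz(c,f(*ce[i]),7.5).round(1))
d2=atz(c,f(398,285),7.5);
for nm,p in (("b2",(397,215.5)),("b1",(578.5,232))): print(nm,atz(c,f(*p),16).round(1))
b=atz(c,f(397,215.5),16); v=(d2-b)[:2]; print("yaw2",np.degrees(np.arctan2(v[1],v[0])),np.linalg.norm(v))
go([b[0],b[1],11],None)
E
```

```text
[ 370  262   56   50 1976] [398.8 288. ] [516.5 -56.5   7.5]
[ 534  273   56   52 1906] [564.1 295.6] [487.7 143.6   7.5]
b2 [429.5 -75.9  16. ]
b1 [408.2 133.   16. ]
yaw2 11.946571174913743 85.17741880719306
t 19.75 pos [439.4 -74.5 274.7] yaw -168.8 rp [ 1.7921e+02 -5.0000e-02] -> d [ 0.0097 -0.0031  0.2637] turn 0 j [-0.26  0.02  1.7   0.01  1.43 -2.03]
```

```bash
python3 -m handwheel '[[0.0095,-0.002,0.06,-0.8],[0.0095,-0.002,0.12,-0.8],[0.0095,-0.002,0.17,-0.8],[0.0095,-0.002,0.2,-0.8],[0.0095,-0.002,0.2,-0.8]]' 
python3 - <<'E'
from h import *
go([429.5,-75.5,11],192)
E
```

```text
clock: 20.38
eef_pos: [429.5, -75.7, 73.6]
eef_rot: [3.126, -0.004, -2.933]
wrist_force: [-0.0, -1.0, 1.3]
finger_gap: 94.0
t 20.38 pos [429.5 -75.7  73.6] yaw -168.02 rp [179.12  -0.21] -> d [-0.0002 -0.0008  0.0626] turn -0.0 j [-0.27  0.24  1.96  0.01  0.95 -2.05]
```

```bash
python3 -m handwheel '[[0,0,0.03,0],[0,0,0.05,0],[0,0,0.0615,0],[0,0,0.0625,0],[0,0,0.0625,0]]' 
python3 -m handwheel '[[0,0,0,0],[0,0,0,0],[0,0,0,0],[0,0,0,0],[0,0,0,0]]' 1 50
python3 -m handwheel '[[0,0,0,0],[0,0,0,0]]' 
python3 -m handwheel '[[0,0,-0.02,0],[0,0,-0.05,0],[0,0,-0.08,0],[0,0,-0.08,0]]' 
python3 - <<'E'
from h import *
go([500,-184.4,80],180)
E
```

```text
clock: 21.0
eef_pos: [429.8, -75.0, 12.0]
eef_rot: [3.127, -0.002, -2.933]
wrist_force: [0.4, 0.8, -0.1]
finger_gap: 94.3
clock: 21.62
eef_pos: [429.7, -75.0, 11.9]
eef_rot: [3.127, -0.002, -2.933]
wrist_force: [1.1, -1.1, 0.7]
finger_gap: 47.7
clock: 21.88
eef_pos: [429.7, -75.0, 11.9]
eef_rot: [3.127, -0.003, -2.933]
wrist_force: [-0.7, -0.0, 0.2]
finger_gap: 29.5
clock: 22.38
eef_pos: [431.1, -76.3, 93.3]
eef_rot: [3.128, 0.001, -2.933]
wrist_force: [-0.4, 0.1, -1.6]
finger_gap: 29.7
t 22.38 pos [431.1 -76.3  93.3] yaw -168.02 rp [1.7925e+02 3.0000e-02] -> d [-0.045  -0.1202  0.0118] turn 12.0 j [-0.27  0.21  1.95  0.01  0.99 -2.05]
```

```bash
python3 -m handwheel '[[-0.005,-0.035,0,4],[-0.01,-0.075,0,8],[-0.0157,-0.114,0,12],[-0.0157,-0.114,0,12],[-0.0157,-0.114,0,12]]' 
python3 - <<'E'
from h import *
c=cams.get_calibration("wrist")
snap("wrist","w7.png",(170,150,470,360),2.6);np.savez("w7.npz",**c)
go([563,-184.4,72.5],180)
X=lambda p:(proj(c,[p])[0]-[170,150])*2.6
T=read_state()["eef_pos"]; print("pred disc centre",X([T[0]+85,T[1],T[2]-12+7.5]),"slot front L,R",X([618,-232,54]),X([618,-136.4,54]))
E
```

```text
clock: 23.0
eef_pos: [469.4, -184.0, 90.6]
eef_rot: [3.128, -0.004, -3.142]
wrist_force: [-0.1, 0.4, -0.2]
finger_gap: 29.8
t 23.05 pos [ 469.5 -183.8   91. ] yaw -179.97 rp [179.21  -0.2 ] -> d [-0.0936 -0.0009  0.0181] turn 0.0 j [-0.45  0.35  1.77  0.01  1.04 -2.03]
pred disc centre [390.40349417 551.58596566] slot front L,R [235.32109549 651.73370752] [538.68006867 647.94701482]
```

View pics/w7.png

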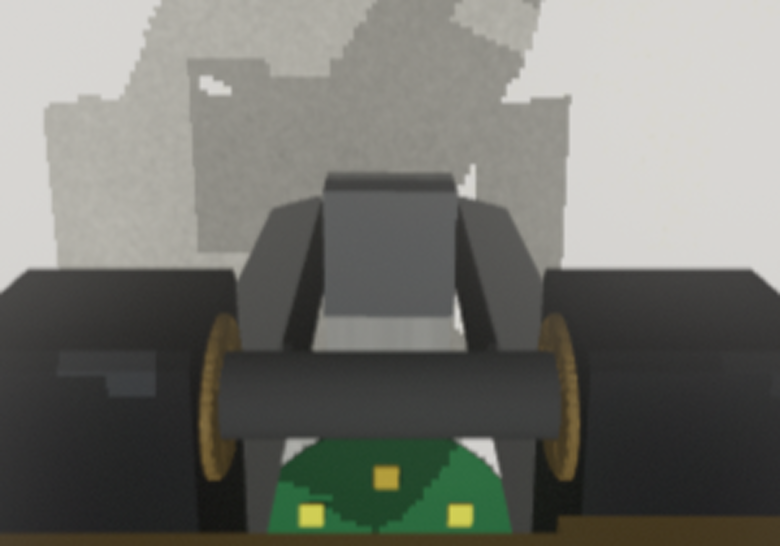

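The held disc looks centred on the tool (board edges at x 268 and 512, centre 390, predicted 390). Insert into slot0 above the lips.

```bash
python3 -m handwheel '[[0,-0.0008,0.018,0],[0,-0.0008,0.018,0],[-0.02,-0.0008,0.018,0],[-0.04,-0.0008,0.018,0]]' 
python3 - <<'E'
from h import *
go([563,-184.4,72.5],180)
E
```

```text
clock: 23.55
eef_pos: [510.1, -183.9, 73.6]
eef_rot: [3.128, -0.003, -3.14]
wrist_force: [-0.5, -0.2, -0.1]
finger_gap: 29.3
t 23.55 pos [ 510.1 -183.9   73.6] yaw -179.93 rp [ 1.7923e+02 -1.7000e-01] -> d [-0.0529 -0.0006  0.0009] turn 0.1 j [-0.42  0.44  1.67  0.01  1.03 -2.  ]
```

```bash
python3 -m handwheel '[[-0.012,-0.0006,0.001,0],[-0.024,-0.0006,0.001,0],[-0.036,-0.0006,0.001,0],[-0.046,-0.0006,0.001,0],[-0.046,-0.0006,0.001,0]]' 
python3 -m handwheel '[[-0.0025,0,0,0],[-0.005,0,0,0],[-0.005,0,0,0]]' 
```

```text
clock: 24.18
eef_pos: [556.5, -184.4, 72.3]
eef_rot: [3.128, -0.003, -3.14]
wrist_force: [-0.1, -0.7, -1.6]
finger_gap: 29.3
clock: 24.55
eef_pos: [561.5, -184.4, 72.3]
eef_rot: [3.128, -0.003, -3.14]
wrist_force: [0.1, 0.9, -0.5]
finger_gap: 29.0
```

Free so far. Feel for the back strip in 1 mm steps.

```bash
for i in 1 2; do python3 -m handwheel '[[-0.001,0,0,0],[-0.0015,0,0,0],[-0.0015,0,0,0]]'; done | grep -E "pos|force"
python3 -m handwheel '[[-0.001,0,0,0],[-0.001,0,0,0]]' | grep -E "pos|force"
python3 -m handwheel '[[-0.001,0,0,0],[-0.001,0,0,0]]' | grep -E "pos|force"
```

```text
eef_pos: [563.0, -184.4, 72.3]
wrist_force: [1.3, 0.6, -1.3]
eef_pos: [564.6, -184.4, 72.3]
wrist_force: [-0.7, -0.6, -1.1]
eef_pos: [564.8, -184.3, 71.9]
wrist_force: [-5.9, -0.7, -0.2]
eef_pos: [564.8, -184.3, 71.5]
wrist_force: [-7.6, 0.4, 0.8]
```

Contact at 564.8, so home is 562.8, as predicted. Back 2 mm and lower.

```bash
python3 -m handwheel '[[0.0018,0,0,0],[0.0018,0,0.002,0],[0.0018,0,0.004,0],[0.0018,0,0.005,0],[0.0018,0,0.005,0]]'
python3 -m handwheel '[[0,0,0.001,0],[0,0,0.001,0]]'| grep -E "pos|force"
python3 -m handwheel '[[0,0,0.001,0],[0,0,0.001,0]]'| grep -E "pos|force"
```

```text
clock: 26.42
eef_pos: [563.0, -184.2, 66.5]
eef_rot: [3.127, -0.008, -3.14]
wrist_force: [0.0, 0.3, -0.1]
finger_gap: 29.4
eef_pos: [563.1, -184.3, 65.8]
wrist_force: [-1.7, 0.0, 2.9]
eef_pos: [563.1, -184.3, 65.1]
wrist_force: [-3.9, 0.6, 6.2]
```

```bash
python3 -m handwheel '[[0,0,0,0],[0,0,0,0],[0,0,0,0],[0,0,0,0],[0,0,0,0]]' 0.4 50
python3 -m handwheel '[[0,0,-0.02,0],[0,0,-0.05,0],[0.02,0,-0.09,0],[0.06,0,-0.13,0],[0.1,0,-0.17,0]]' 
python3 -m handwheel '[[0,0,0,0],[0,0,0,0]]' 0
python3 - <<'E'
from h import *
c=cams.get_calibration("wrist")
snap("wrist","w8.png",None,1.25);np.savez("w8.npz",**c)
go([408.5,132.5,230],187.5)
X=lambda p:proj(c,[p])[0]*1.25
print(X([563,-184.4,70]),X([648,-184.4,62]),X([618,-184.4,62]))
E
```

```text
clock: 27.55
eef_pos: [563.1, -184.3, 65.1]
eef_rot: [3.127, -0.007, -3.14]
wrist_force: [0.4, -1.0, -0.1]
finger_gap: 56.3
clock: 28.18
eef_pos: [463.2, -186.7, 236.9]
eef_rot: [3.127, -0.007, -3.14]
wrist_force: [-0.6, -0.4, 0.9]
finger_gap: 56.4
clock: 28.42
eef_pos: [463.3, -186.7, 236.5]
eef_rot: [3.127, -0.007, -3.14]
wrist_force: [-0.3, -0.2, -0.4]
finger_gap: 73.3
t 28.48 pos [ 463.4 -186.6  235.9] yaw -179.9 rp [179.15  -0.49] -> d [0.0542 0.319  0.0111] turn -7.4 j [-0.46  0.18  1.62  0.01  1.36 -2.04]
[399.33408353 342.73941923] [399.13839407 415.69101278] [399.1640457  389.48449905]
```

View pics/w8.png

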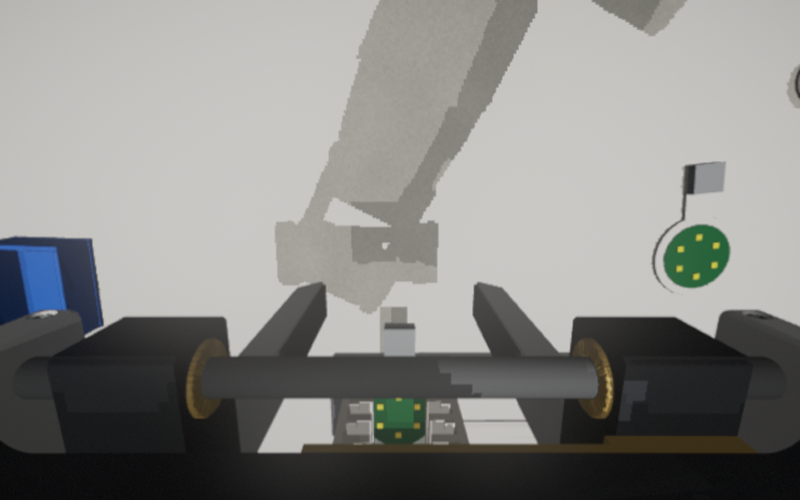

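Disc2 sits in the slot with its block at (399,340), as predicted. Disc1's block is at (710,177) and its board at (696,256).

```bash
python3 -m handwheel '[[0.011,0.062,0,-2],[0.022,0.12,0,-4],[0.033,0.18,0,-6],[0.044,0.24,0,-7],[0.052,0.29,0,-7.5]]' 
python3 -m handwheel '[[0,0.03,0,0],[0,0.03,0,0],[0,0.03,0,0]]' 
python3 - <<'E'
from h import *
c=cams.get_calibration("wrist")
snap("wrist","w9.png",None,1.25);np.savez("w9.npz",**c)
go([408.5,132.5,75],187.5)
E
```

```text
clock: 29.1
eef_pos: [410.3, 105.6, 239.6]
eef_rot: [3.126, -0.009, -3.008]
wrist_force: [0.9, -0.3, -0.3]
finger_gap: 94.0
clock: 29.48
eef_pos: [406.4, 135.1, 239.2]
eef_rot: [3.126, -0.01, -3.007]
wrist_force: [0.9, -0.4, 0.6]
finger_gap: 94.0
t 29.52 pos [406.5 134.8 239.4] yaw -172.34 rp [179.1   -0.57] -> d [-0.0033 -0.0052  0.1643] turn 0.2 j [ 0.22  0.01  1.8   0.02  1.35 -1.48]
```

View pics/w9.png

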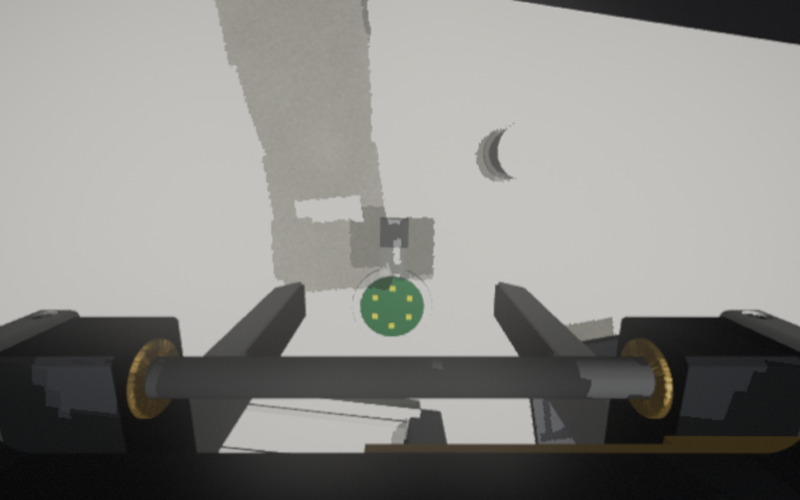

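Block at (394,233), board centre at (392,306); the spool is clear of the fingers at (500,155).

```bash
python3 - <<'E'
from h import *
c=dict(np.load("w9.npz"))
f=lambda u,v:((u+.5)/1.25-.5,(v+.5)/1.25-.5)
d=atz(c,f(392,306),7.5); b=atz(c,f(394,232.5),16); v=(d-b)[:2]
y=np.degrees(np.arctan2(v[1],v[0])); print(d,b,y,np.linalg.norm(v))
go([b[0],b[1],72],180+y)
E
```

```text
[492.02444645 141.72458018   7.5       ] [407.83499313 132.88273137  16.        ] 5.995409739820949 84.65247982681275
t 29.52 pos [406.5 134.8 239.4] yaw -172.34 rp [179.1   -0.57] -> d [-0.0027 -0.0047  0.1673] turn 1.7 j [ 0.22  0.01  1.8   0.02  1.35 -1.48]
```

```bash
python3 -m handwheel '[[-0.001,-0.002,0.05,0.5],[-0.0027,-0.0045,0.1,1.3],[-0.0027,-0.0045,0.15,1.7],[-0.0027,-0.0045,0.167,1.7],[-0.0027,-0.0045,0.167,1.7]]' 
python3 - <<'E'
from h import *
go([407.8,132.9,12],186)
E
```

```text
clock: 30.15
eef_pos: [407.4, 132.2, 71.3]
eef_rot: [3.127, -0.013, -3.039]
wrist_force: [1.0, 0.8, 0.4]
finger_gap: 93.6
t 30.15 pos [407.4 132.2  71.3] yaw -174.13 rp [179.14  -0.74] -> d [-0.0012 -0.0002  0.0593] turn -0.1 j [ 0.22  0.23  1.99  0.02  0.94 -1.47]
```

```bash
python3 -m handwheel '[[-0.001,0,0.03,0],[-0.001,0,0.05,0],[-0.001,0,0.059,0],[-0.001,0,0.059,0],[-0.001,0,0.059,0]]' 
python3 -m handwheel '[[0,0,0,0],[0,0,0,0],[0,0,0,0],[0,0,0,0],[0,0,0,0]]' 1 50
python3 -m handwheel '[[0,0,0,0],[0,0,0,0]]' 
python3 -m handwheel '[[0,0,-0.02,0],[0,0,-0.05,0],[0,0,-0.08,0],[0,0,-0.11,0],[0,0,-0.11,0]]' 
python3 - <<'E'
from h import *
go([465,-184.4,122],180)
E
```

```text
clock: 30.78
eef_pos: [408.2, 133.1, 13.2]
eef_rot: [3.126, -0.012, -3.039]
wrist_force: [-0.3, -0.0, -0.3]
finger_gap: 94.0
clock: 31.4
eef_pos: [408.1, 133.1, 13.2]
eef_rot: [3.126, -0.012, -3.039]
wrist_force: [-0.3, -0.2, 1.2]
finger_gap: 47.4
clock: 31.65
eef_pos: [408.1, 133.1, 13.2]
eef_rot: [3.126, -0.012, -3.039]
wrist_force: [-0.2, -0.3, -1.0]
finger_gap: 29.6
clock: 32.28
eef_pos: [410.4, 131.8, 124.6]
eef_rot: [3.126, -0.008, -3.039]
wrist_force: [0.2, -0.7, -1.6]
finger_gap: 29.9
t 32.27 pos [410.4 131.8 124.6] yaw -174.13 rp [179.11  -0.48] -> d [-0.022  -0.3201 -0.0026] turn 5.9 j [ 0.22  0.14  1.94  0.02  1.07 -1.47]
```

```bash
python3 -m handwheel '[[-0.004,-0.055,0,1],[-0.008,-0.11,0,2],[-0.011,-0.17,0,3],[-0.015,-0.23,0,4],[-0.019,-0.28,0,5.9]]' 
python3 -m handwheel '[[-0.002,-0.04,0,0],[-0.002,-0.04,0,0],[-0.002,-0.04,0,0]]' 
python3 - <<'E'
from h import *
c=cams.get_calibration("wrist")
im=cams.camera("wrist"); T=read_state()["eef_pos"]
g=im.astype(int); m=(g[:,:,1]-g[:,:,0]>20)&(g[:,:,1]>g[:,:,2]+10)
for r in range(int(335),356,4):
    q=np.where(m[r])[0]
    if len(q): print(r,q.min(),q.max(),(q.min()+q.max())/2, len(q))
print("pred",proj(c,[[T[0]+85,T[1],T[2]-13.2+7.5],[T[0]+62,T[1],T[2]-5.7]]))
go([510,-184.4,101.5],180)
E
```

```text
clock: 32.9
eef_pos: [457.4, -146.8, 118.5]
eef_rot: [3.126, -0.012, 3.139]
wrist_force: [0.9, 0.8, -0.3]
finger_gap: 29.1
clock: 33.28
eef_pos: [458.8, -186.2, 116.8]
eef_rot: [3.125, -0.013, 3.139]
wrist_force: [-0.4, -0.5, -0.6]
finger_gap: 29.4
335 277 362 319.5 75
339 276 363 319.5 88
343 275 364 319.5 71
347 274 365 319.5 71
351 273 366 319.5 77
pred [[320.52331477 361.78713403]
 [320.44662214 331.32480305]]
t 33.33 pos [ 459.  -185.9  117.1] yaw 179.91 rp [179.08  -0.72] -> d [-0.0512  0.0014  0.015 ] turn -0.1 j [-0.46  0.3   1.77  0.01  1.1  -2.04]
```

```bash
python3 -m handwheel '[[0,0.0014,0.015,0],[0,0.0014,0.015,0],[-0.018,0.0014,0.015,0],[-0.036,0.0014,0.015,0],[-0.051,0.0014,0.015,0]]' 
python3 - <<'E'
from h import *
go([558,-184.4,101.5],180)
E
```

```text
clock: 33.95
eef_pos: [510.4, -183.9, 101.4]
eef_rot: [3.126, -0.013, 3.141]
wrist_force: [0.7, 0.2, -0.9]
finger_gap: 29.4
t 33.95 pos [ 510.4 -183.9  101.4] yaw 179.95 rp [179.08  -0.73] -> d [-0.0476 -0.0004 -0.0007] turn -0.1 j [-0.42  0.41  1.65  0.01  1.1  -1.99]
```

```bash
python3 -m handwheel '[[-0.012,-0.0004,0,0],[-0.024,-0.0004,0,0],[-0.036,-0.0004,-0.0005,0],[-0.046,-0.0004,-0.0005,0],[-0.046,-0.0004,-0.0005,0]]' | grep -E "pos|force"
python3 -m handwheel '[[-0.002,0,0,0],[-0.004,0,0,0],[-0.004,0,0,0]]' | grep -E "pos|force"
for i in 1 2 3; do python3 -m handwheel '[[-0.001,0,0,0],[-0.0015,0,0,0],[-0.0015,0,0,0]]'| grep -E "pos|force"; done
```

```text
eef_pos: [556.8, -184.3, 101.1]
wrist_force: [-0.1, 0.4, -0.4]
eef_pos: [560.8, -184.4, 101.1]
wrist_force: [0.4, -0.1, -0.8]
eef_pos: [562.3, -184.4, 101.1]
wrist_force: [-0.2, -0.2, -0.9]
eef_pos: [563.9, -184.3, 101.1]
wrist_force: [-0.7, -0.3, -1.6]
eef_pos: [564.9, -184.3, 100.8]
wrist_force: [-5.2, -0.6, -0.3]
```

Contact at ≈564.7. Back 2 mm and lower to ≈95.

```bash
python3 -m handwheel '[[0.0018,0,0,0],[0.0018,0,0.002,0],[0.0018,0,0.004,0],[0.0018,0,0.005,0],[0.0018,0,0.005,0]]'| grep -E "pos|force"
python3 -m handwheel '[[0,0,0.001,0],[0,0,0.001,0]]'| grep -E "pos|force"
python3 -m handwheel '[[0,0,0.001,0],[0,0,0.001,0]]'| grep -E "pos|force"
```

```text
eef_pos: [563.1, -184.2, 95.8]
wrist_force: [0.2, 1.0, -0.9]
eef_pos: [563.2, -184.3, 95.0]
wrist_force: [-1.0, -0.8, 1.4]
eef_pos: [563.2, -184.3, 94.3]
wrist_force: [-3.0, 1.0, 4.8]
```

```bash
python3 -m handwheel '[[0,0,0,0],[0,0,0,0],[0,0,0,0],[0,0,0,0],[0,0,0,0]]' 0.4 50 | grep gap
python3 -m handwheel '[[0,0,-0.02,0],[0,0,-0.05,0],[0.02,0,-0.1,0],[0.03,0,-0.16,0],[0.03,0,-0.22,0]]' 
python3 -m handwheel '[[0,0,0,0],[0,0,0,0]]'
python3 - <<'E'
from h import *
t=cams.camera("top")[:,:,::-1]; s=cams.camera("scene")[:,:,::-1]; w=cams.camera("wrist")[:,:,::-1]
r=lambda a,h:cv2.resize(a,(int(a.shape[1]*h/a.shape[0]),h),interpolation=cv2.INTER_CUBIC)
a=np.hstack([r(t[100:290,120:440],270),r(s[150:310,300:440],270)]); b=r(w[170:370,170:470],300)
out=np.zeros((570,max(a.shape[1],b.shape[1]),3),np.uint8); out[:270,:a.shape[1]]=a; out[270:,:b.shape[1]]=b
cv2.imwrite("pics/chk.png",out); print(out.shape)
go([673,-185,320],180)
E
```

```text
finger_gap: 56.5
clock: 38.45
eef_pos: [535.4, -187.7, 316.9]
eef_rot: [3.126, -0.013, 3.141]
wrist_force: [1.3, -1.3, -0.7]
finger_gap: 56.4
clock: 38.7
eef_pos: [535.2, -187.7, 316.0]
eef_rot: [3.125, -0.014, 3.141]
wrist_force: [-0.2, -1.0, -1.3]
finger_gap: 56.3
(570, 690, 3)
t 38.85 pos [ 535.1 -187.6  315.2] yaw 179.95 rp [179.03  -0.89] -> d [-0.1378  0.0028 -0.0069] turn -0.1 j [-0.41  0.3   1.29  0.01  1.57 -1.98]
```

View pics/chk.png

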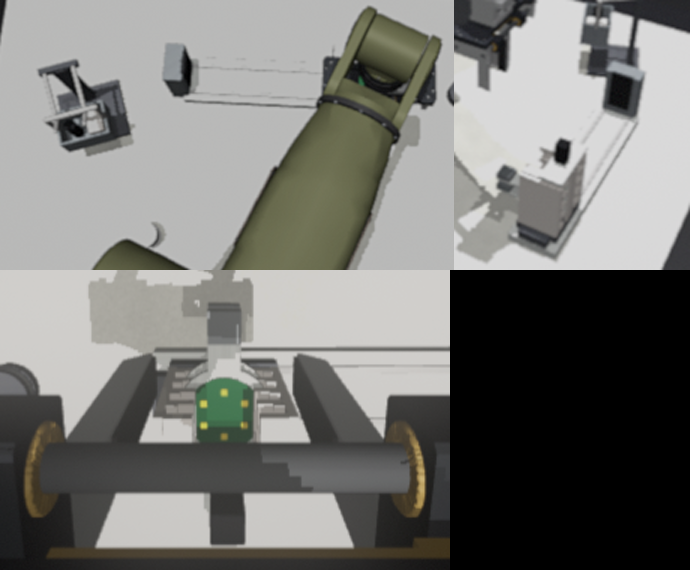

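Both carriers seated; two tabs stacked at the front (wrist crop (224,310)), the caddy still hanging (top crop (90,110)), no carriers left. Now the post.

```bash
python3 -m handwheel '[[-0.04,0.003,-0.006,0],[-0.09,0.003,-0.006,0],[-0.138,0.003,-0.006,0],[-0.138,0.003,-0.006,0],[-0.138,0.003,-0.006,0]]' 
python3 - <<'E'
from h import *
go([672,-184.3,197.5],180)
E
```

```text
clock: 39.48
eef_pos: [672.8, -184.8, 318.1]
eef_rot: [3.124, -0.017, 3.141]
wrist_force: [0.1, 0.2, -0.2]
finger_gap: 56.8
t 39.48 pos [ 672.8 -184.8  318.1] yaw 179.95 rp [179.    -0.98] -> d [-0.0013 -0.0016  0.1205] turn -0.0 j [-0.32  0.64  0.8   0.01  1.73 -1.89]
```

```bash
python3 -m handwheel '[[-0.001,-0.0016,0.04,0],[-0.001,-0.0016,0.08,0],[-0.001,-0.0016,0.11,0],[-0.001,-0.0016,0.12,0],[-0.001,-0.0016,0.12,0]]' 
python3 -m handwheel '[[0,0,0,0],[0,0,0,0],[0,0,0,0],[0,0,0,0],[0,0,0,0]]' 1 30
python3 - <<'E'
from h import *
go([672,-40,197.5],180)
E
```

```text
clock: 40.1
eef_pos: [671.4, -184.5, 199.3]
eef_rot: [3.125, -0.016, 3.14]
wrist_force: [-0.3, 0.1, 0.4]
finger_gap: 56.5
clock: 40.72
eef_pos: [671.5, -184.1, 199.5]
eef_rot: [3.124, -0.016, 3.141]
wrist_force: [-1.4, 4.1, 2.9]
finger_gap: 24.0
t 40.73 pos [ 671.5 -184.1  199.5] yaw 179.96 rp [179.01  -0.92] -> d [-0.0004  0.1441  0.0045] turn -0.0 j [-0.32  0.66  1.03  0.01  1.47 -1.9 ]
```

```bash
python3 -m handwheel '[[0,0.008,0,0],[0,0.02,0,0],[0,0.035,0.0005,0],[0,0.05,0.001,0],[0,0.065,0.001,0]]' | grep -E "pos|force"
python3 -m handwheel '[[0,0.015,0,0],[0,0.03,0.0005,0],[0,0.045,0.0007,0],[0,0.06,0.001,0],[0,0.075,0.0013,0]]' | grep -E "pos|force"
python3 -m handwheel '[[0,0.015,0,0],[0,0.03,0.0005,0],[0,0.045,0.0007,0],[0,0.06,0.001,0],[0,0.075,0.0013,0]]' | grep -E "pos|force"
python3 -m handwheel '[[0,0.015,0,0],[0,0.03,0.0005,0],[0,0.045,0.0007,0],[0,0.055,0.001,0],[0,0.063,0.001,0]]'
```

```text
eef_pos: [671.6, -117.9, 199.6]
wrist_force: [4.6, -3.1, -2.8]
eef_pos: [671.8, -41.8, 199.6]
wrist_force: [5.3, -3.2, -3.0]
eef_pos: [672.0, 34.1, 199.5]
wrist_force: [7.8, -3.6, -2.1]
clock: 43.22
eef_pos: [672.2, 97.9, 199.6]
eef_rot: [3.125, -0.014, 3.141]
wrist_force: [7.3, -2.9, -3.1]
finger_gap: 23.9
```

```bash
python3 -m handwheel '[[0,0.004,0,0],[0,0.008,0,0],[0,0.012,0,0],[0,0.014,0,0],[0,0.015,0,0]]' | grep -E "pos|force"
for i in 1 2 3; do python3 -m handwheel '[[0,0.001,0,0],[0,0.002,0,0],[0,0.002,0,0]]' | grep -E "pos|force"; done
```

```text
eef_pos: [672.2, 113.5, 199.6]
wrist_force: [7.5, -3.0, -3.0]
eef_pos: [672.2, 115.9, 199.6]
wrist_force: [5.9, -2.4, -3.0]
eef_pos: [672.2, 116.0, 199.5]
wrist_force: [3.6, -15.7, -1.6]
eef_pos: [672.2, 116.0, 199.5]
wrist_force: [3.2, -16.3, -1.2]
```

Stop reached: travel 300 mm (−184.3 → 116.0). Release, rise and check.

```bash
python3 -m handwheel '[[0,0,0,0],[0,0,0,0],[0,0,0,0],[0,0,0,0],[0,0,0,0]]' 0.4 50
python3 -m handwheel '[[0,0,-0.02,0],[0,0,-0.06,0],[0,0,-0.1,0],[0,0,-0.12,0]]' 
python3 -m handwheel '[[0.04,-0.04,0,0],[0.08,-0.08,0,0],[0.12,-0.12,0,0],[0.16,-0.16,0,0],[0.2,-0.2,0,0]]' 
python3 -m handwheel '[[0.03,-0.05,0,0],[0.05,-0.1,0,0],[0.05,-0.15,0,0],[0.05,-0.15,0,0]]' 
python3 - <<'E'
from h import *
t=cams.camera("top")[:,:,::-1]; s=cams.camera("scene")[:,:,::-1]
r=lambda a,h:cv2.resize(a,(int(a.shape[1]*h/a.shape[0]),h),interpolation=cv2.INTER_CUBIC)
a=np.hstack([r(t[110:290,130:350],450),r(s[110:290,340:440],450)])
cv2.imwrite("pics/end.png",a); print(a.shape)
go([672,116,200],180)
E
```

```text
clock: 45.6
eef_pos: [672.2, 116.2, 199.5]
eef_rot: [3.132, -0.014, 3.138]
wrist_force: [-0.4, -0.2, -0.1]
finger_gap: 55.9
clock: 46.1
eef_pos: [674.0, 115.1, 322.2]
eef_rot: [3.131, -0.011, 3.138]
wrist_force: [0.2, -0.1, 0.0]
finger_gap: 56.6
clock: 46.72
eef_pos: [471.7, -85.1, 322.5]
eef_rot: [3.132, -0.01, 3.138]
wrist_force: [1.1, -0.7, 0.1]
finger_gap: 56.5
clock: 47.22
eef_pos: [420.6, -237.1, 321.2]
eef_rot: [3.131, -0.011, 3.134]
wrist_force: [-0.1, 0.1, 0.1]
finger_gap: 56.6
(450, 800, 3)
t 47.33 pos [ 421.1 -234.8  321.5] yaw 179.74 rp [179.41  -0.61] -> d [-0.2506  0.3507  0.1225] turn -0.3 j [-0.59  0.09  1.52  0.    1.54 -2.15]
```

View pics/end.png

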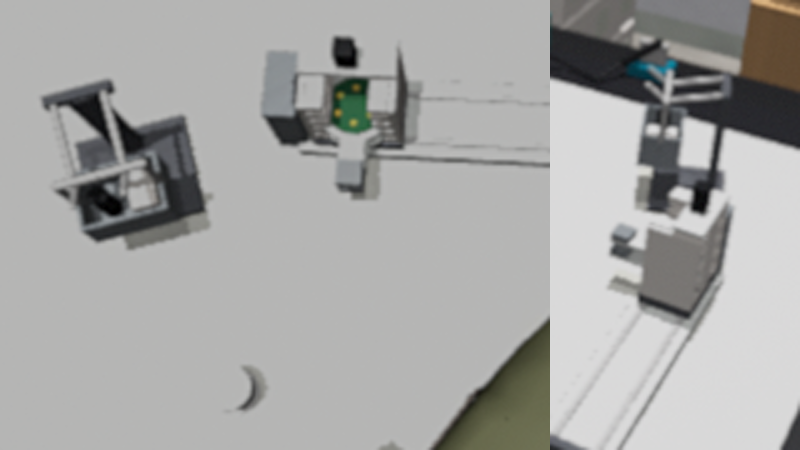

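Cassette against the test head with both tabs out front and the caddy hung. I'll check the top block against its predicted position, then sign off.

```bash
python3 - <<'E'
from h import *
c=cams.get_calibration("top")
print((proj(c,[[563,116,98],[673,116,221]])-[130,110])*2.5)
print(atz(c,(130+350/2.5,110+173/2.5),98), read_state()["wrist_force"])
print(manip.sign_off())
E
```

```text
[[346.05687669 172.3485484 ]
 [340.02812805  46.18684331]]
[562.4331601  111.31773582  98.        ] [ 0.87978983  1.27841859 -0.51994885]
the job is handed in; nothing more can be done
None
```

The job is done and handed in at about 47 s of the 210 s allowed.

- **Caddy:** I hung it by its handle on both prongs of the hook. It was upright in the last pictures.
- **Carriage to the loading stop:** I slid it until the stop pushed back (about 20 N), at y = −184.3.
- **Carriers:** I found two on the table. Disc2 went into slot0 and disc1 into slot1. Each was pushed until it touched the back strip, drawn back 2 mm and lowered behind the lips. No other carriers were seen.
- **Carriage to the test head:** I then slid the loaded carriage to its stop, at y = 116.0. That is 300 mm of travel, the full range.

**Last checks:** The final pictures show the cassette against the test head with both tabs sticking out in front and the caddy still hanging. The top carrier's block measured x 562.4 mm against 563 expected, and y 111 mm against 116. The y difference is about 1.5 pixels; the post shows a similar shift. I read it as camera error rather than the disc sitting off-centre. The robot was clear of everything at hand-in. I did not touch the spool, heat sink or parts bin. The last picture shows only the spool; I did not re-check the heat sink or the bin.

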